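# Move three vessels on round the lab stations

### The arm

A 6-joint arm with a two-finger parallel gripper is mounted at the origin on the work surface. World frame = base frame: x ahead of the robot, y to its left, z up, the work surface at z = 0. Lengths are in m, angles in degrees, forces in N, time in s.
With the tool pointing down it reaches from about 0.325 to 0.775 m from the base axis. Payload 5.5 kg.
Tool frame: the origin (TCP) lies at the very end of the fingers, on their centre line; the grasp point (between the pads) lies bot.grasp_offset behind it (bot.grasp_offset is the distance from the TCP to the grasp point, in m); z points along the fingers, y is the direction in which the jaws open and shut (so a half turn about z gives the same grasp; the last joint's range is limited). The gripper opens to 88 mm and grips with 3 to 60 N. Pads are 20 mm wide; open, the fingers measure 115 mm over their backs; the gripper's body (75 mm by 178 mm) begins 61 mm behind the grasp point.
Start: joints at [64.647, 5.22, 70.514, -0, 104.267, -3.249], TCP at [0.226, 0.556, 0.223] pointing down, gripper open.
Joint ranges: [-164.24, 164.24], [-49.07, 125.15], [9.68, 141.18], [-86.29, 266.29], [3.28, 154.24], [-151.56, 151.56]. Speed limits (degrees/s): [147.25, 147.25, 172.46, 180, 180, 180].

### API

Orientations are given as [roll, pitch, yaw] about the fixed x, y, z axes, in that order (R = Rz(yaw) Ry(pitch) Rx(roll)).
In Python, from workcell import bot gives the robot as it stands.
- The arm moves only by the tool step_arm, never from a script. Its argument "motion" is a list that holds one entry, the list of rows, each a list of 7 numbers: the shift along the world's x, y, z in m, then the turn, a rotation vector about the world's x, y, z in rad, then the finger opening in m, from 0 to 0.0878. A call has 1 to 12 rows; each row shifts and turns the pose as measured when the row begins; what a row does not reach is not made up. A row lasts 1/12 s, in which the tool goes at most 41.7 mm and 7.16 degrees, less where a joint would pass 70% of its speed; a pose out of reach is approached as far as the arm can. A call with a gripper value outside its range is refused whole. The fingers move at their own pace and stop on an object; the grip force is fixed at half the most. Time passes only in rows, so rows that do not move let the fingers close. It gives the time, the measured TCP pose, the force and the opening at its end, in the units of the state.
- bot.get_state(): the state, without advancing time (a new reading comes with each control period).
- bot.get_image(name): name is "scene" or "top"; returns the picture (400x640x3 uint8, red, green, blue); there is no depth.
- bot.calibration(name): a dict with "fx", "fy", "cx", "cy" (pixels), "k1" (the pictures are not rectified: a ray, as slopes to the right and down, at radius r is drawn at 1 + k1 r^2 times it, then the intrinsics apply), "xyz" and "orientation" of the camera in the world. Camera axes: x right, y up, looking along -z (the intrinsics and any distortion apply to the point x, -y, -z); pixel columns grow to the right and rows downward; lengths in m; the calibration is good to about 2 mm. A picture is of the moment at which its call begins. calibration takes no time and is no camera call.
- bot.hand_in(): hands the job in, once; it reports no verdict.
The state is a dict: "clock": time; "joint_pos": joint angles; "joint_vel": joint speeds; "joint_torque": joint torques, N m; "eef_pos": TCP position; "eef_rot": TCP orientation; "force": force on the tool from outside, world axes, zero at the start; "ft_torque": the same for the moment, N m; "finger_gap": finger opening in m.
Only numpy, scipy, OpenCV 4.12 (cv2) and the standard library are available. Lean on these libraries where they do the work, as an engineer would, in place of code of your own. Each camera call takes 0.05 s, during which the arm holds its last target. There are 200 camera calls.

### The job

Move the three vessels on by one station each: the open steel beaker from the balance to the middle of the stirrer's plate, the conical flask from the stirrer to the middle of the cork mat, and the lidded jar from the cork mat to the middle of the balance pan. Every station is taken, so begin by standing one of the vessels, let go of, well on the empty white tile until its station is clear. Keep the vessels upright, set them down without dropping them, and leave the three bottles on the bench where they are.

Things in the scene. Friction and masses are not known exactly. Their poses are not given: they have to be found in the camera images.
- beaker: Loose open stainless steel beaker, round: 56 mm outside diameter (rim flared to 60 mm over its top 3 mm), 80 mm tall, 2.5 mm wall, about 0.18 kg. Origin at the centre of its underside, z up along its axis. It starts standing on the balance pan. Grip it from above across the outside of its wall, e.g. 50 to 65 mm above its underside.
- flask: Loose closed conical (Erlenmeyer) flask of off-white plastic: 64 mm diameter at its foot, narrowing in a cone to a 30 mm neck at 72 mm height, with a white ribbed screw cap 38 mm in diameter from 86 mm to 114 mm (its top), about 0.20 kg. Origin at the centre of its underside, z up. It starts standing on the stirrer plate. Grip it from above across the cap (about 100 mm above its underside).
- jar: Loose squat cream jar of off-white plastic, closed with a flat white screw lid: body 55 mm in diameter, lid 58 mm in diameter from 50 mm to 68 mm (its top), about 0.16 kg. Origin at the centre of its underside, z up. It starts standing on the cork mat. Grip it from above across the lid (about 55 mm above its underside).
- balance: Fixed white laboratory balance, housing 180 mm wide and 240 mm deep, up to 60 mm high, with a sloping grey display panel at the front (its own -x side). Round steel pan, 120 mm in diameter, whose flat top is 76 mm above the origin. Origin on the bench exactly below the centre of the pan, z up. The housing reaches 165 mm in front of (-x) and 75 mm behind the origin.
- stirrer: Fixed grey magnetic stirrer, housing 160 mm wide and 200 mm deep, 54 mm high, with a black front panel and a round speed knob on its own -x side. Round steel plate, 135 mm in diameter, whose flat top is 66 mm above the origin. Origin on the bench exactly below the centre of the plate, z up. The housing reaches 120 mm in front of (-x; the knob to 137 mm) and 80 mm behind the origin.
- cork_mat: Fixed round cork mat, 120 mm in diameter, 10 mm thick, on the bench. Origin at the centre of its underside, z up; the top is 10 mm above it.
- tile: Fixed square white glazed tile, 130 by 130 mm, 8 mm thick, on the bench, empty at the start: the free spot. Origin at the centre of its underside, z up; the top is 8 mm above it.
- amber_bottle: Bystander, to be left alone: loose round brown glass bottle with a black cap and a paper label, 60 mm in diameter, about 125 mm tall. Origin at the centre of its underside.
- spray_bottle: Bystander, to be left alone: loose slim white spray bottle, 36 mm in diameter, 110 mm tall. Origin at the centre of its underside.
- flat_bottle: Bystander, to be left alone: loose flat off-white bottle with a white cap, 30 by 50 mm, 115 mm tall. Origin at the centre of its underside.
Mind the look-alikes: they are no part of the job. What is shaped like the flask but yellow is not meant. What is shaped like the beaker but purple is not meant.

How it is judged:
By the outcome, as a careful person would: the job done as asked, in the order asked, and still so for the second after the job is handed in, with the robot touching nothing.
It also fails if it takes over 131 s, if anything falls off the work surface, if the arm or the gripper's body presses on something with over 40 N, if the wrist force passes 120 N, or if a joint passes its speed limit or range.

## Working session

There is one attempt and no reset: what is moved stays moved. The work goes in short steps, Python scripts to look and compute and a tool call to move; the robot and the scene stay as the last step left them, time stands still between calls to the robot, and variables do not carry over. Pictures are saved under pics/ and viewed, about 12 in all and at most 16, crops included, and the job is handed in when it is done.

Besides the shell and the picture viewer there is one more tool, called after ">>>" as a command line: name --argument value ..., lists and objects as JSON in quotes. step_arm: Moves the arm, as the interface text tells. Its arguments: {"type":"object","properties":{"motion":{"type":"array"}},"required":["motion"]}

```bash
ls; mkdir -p pics
cat > h.py <<'E'
import numpy as np, cv2
from scipy.spatial.transform import Rotation as R
from workcell import bot
def ray(cam,u,v):
    c=bot.calibration(cam)
    d=np.array([(u-c['cx'])/c['fx'],(v-c['cy'])/c['fy']]); s=d.copy()
    for _ in range(20): s=d/(1+c['k1']*(s@s))
    w=R.from_euler('xyz',c['orientation'],degrees=True).apply([s[0],-s[1],-1])
    return np.array(c['xyz']),w
def onz(cam,u,v,z):
    o,w=ray(cam,u,v); return o+w*(z-o[2])/w[2]
def proj(cam,p):
    c=bot.calibration(cam)
    q=R.from_euler('xyz',c['orientation'],degrees=True).inv().apply(np.array(p)-c['xyz'])
    s=np.array([q[0],-q[1]])/-q[2]; s=s*(1+c['k1']*(s@s))
    return s*[c['fx'],c['fy']]+[c['cx'],c['cy']]
def snap(cam,name):
    im=bot.get_image(cam); cv2.imwrite('pics/'+name,im[:,:,::-1]); return im
E
python3 - <<'E'
from h import *
for c in('top','scene'):
    snap(c,c+'0.png'); print(bot.calibration(c))
print(bot.get_state(),bot.grasp_offset)
E
```

```text
pics
{'fx': 432.0028558446928, 'fy': 432.0028558446928, 'cx': 316.3709468452912, 'cy': 200.47232105983815, 'k1': -0.08416209308551297, 'xyz': array([ 0.56331472, -0.06436531,  1.26841909]), 'orientation': array([  3.25586532,  -0.63503414, -89.17364064])}
{'fx': 366.28939040642945, 'fy': 366.28939040642945, 'cx': 320.07083262693686, 'cy': 203.21611232869304, 'k1': -0.049716303685480454, 'xyz': array([ 1.37759901, -0.07223858,  1.12871026]), 'orientation': array([36.89622164,  0.20652594, 91.32145313])}
{'clock': 0.1, 'joint_pos': array([ 6.46461623e+01,  5.25839344e+00,  7.05737851e+01, -8.93215464e-04,
        1.04268336e+02, -3.24698052e+00]), 'joint_vel': array([ 0.02803128, -0.12288716, -0.13278773, -0.07077569,  0.01852516,
       -0.09607041]), 'joint_torque': array([ 2.30192185e-03, -4.47854805e+01, -4.07570171e+01,  7.00383168e-02,
        2.83979560e-02, -9.40497421e-05]), 'eef_pos': array([0.22567494, 0.55564874, 0.22163594]), 'eef_rot': array([-1.79899598e+02, -4.82851304e-03,  1.57892919e+02]), 'force': array([0.40838515, 0.24382148, 0.61578583]), 'ft_torque': array([-0.01217518,  0.00833933,  0.00953201]), 'finger_gap': 0.08803460726279655} 0.0187
```

View pics/top0.png

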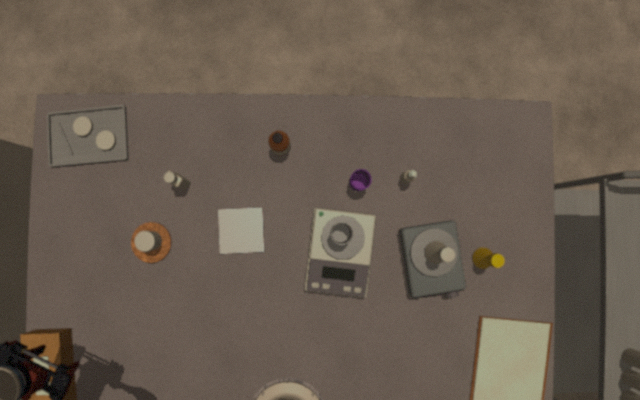

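View pics/scene0.png

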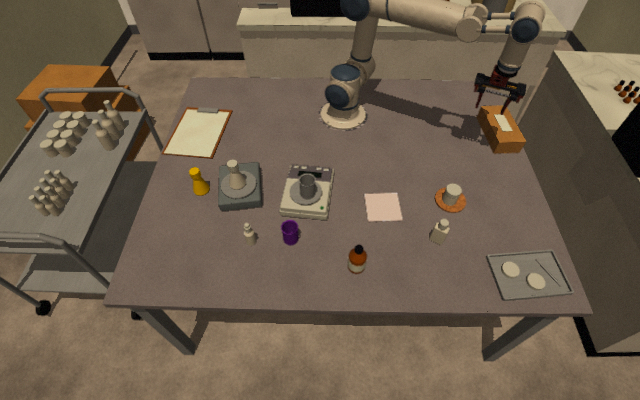

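The top view shows, left to right, the jar (145,242) on cork, the empty tile (241,231), the beaker (340,232) on the balance, and the flask cap (447,255) on the stirrer. The yellow flask (496,260) and the purple beaker (360,180) are look-alikes, so not meant. The bottles are at (278,140), (410,175) and (173,178). The scene view agrees. I'll confirm in one enlarged crop.

Run:
```python
from h import *
t=cv2.imread('pics/top0.png');s=cv2.imread('pics/scene0.png')
a=cv2.resize(t[165:310,120:520],(800,290),interpolation=cv2.INTER_CUBIC)
b=cv2.resize(s[150:250,180:480],(800,267),interpolation=cv2.INTER_CUBIC)
cv2.imwrite('pics/crop0.png',np.clip(np.vstack([a,b])*1.5,0,255).astype(np.uint8))
for n,u,v,z in [('cork',151,242,.01),('jar',145,242,.078),('tile',241,231,.008),('pan',342,237,.076),('beaker',340,232,.156),('plate',435,252,.066),('cap',447,255,.18),('amber',278,140,.12),('purple',360,180,.08),('spray',410,175,.11),('flat',173,178,.11),('yellow',496,260,.114)]:
    print(n,onz('top',u,v,z).round(3))
hsv=cv2.cvtColor(t,cv2.COLOR_BGR2HSV)
for p in [(129,250),(145,242),(241,231),(320,260),(325,240),(340,232),(420,250),(447,255),(410,285),(200,280)]: print(p,hsv[p[1],p[0]])
```

```text
cork [0.506 0.405 0.01 ]
jar [0.509 0.397 0.078]
tile [0.543 0.141 0.008]
pan [ 0.532 -0.149  0.076]
beaker [ 0.546 -0.138  0.156]
plate [ 0.492 -0.411  0.066]
cap [ 0.492 -0.409  0.18 ]
amber [0.79  0.029 0.12 ]
purple [ 0.69  -0.197  0.08 ]
spray [ 0.702 -0.329  0.11 ]
flat [0.685 0.313 0.11 ]
yellow [ 0.475 -0.566  0.114]
(129, 250) [ 14  63 102]
(145, 242) [ 20  62 161]
(241, 231) [ 23  37 165]
(320, 260) [ 9 49 99]
(325, 240) [ 17  42 128]
(340, 232) [ 19  43 124]
(420, 250) [ 19  43 126]
(447, 255) [ 22  57 160]
(410, 285) [24 23 56]
(200, 280) [ 13  58 101]
```

View pics/crop0.png

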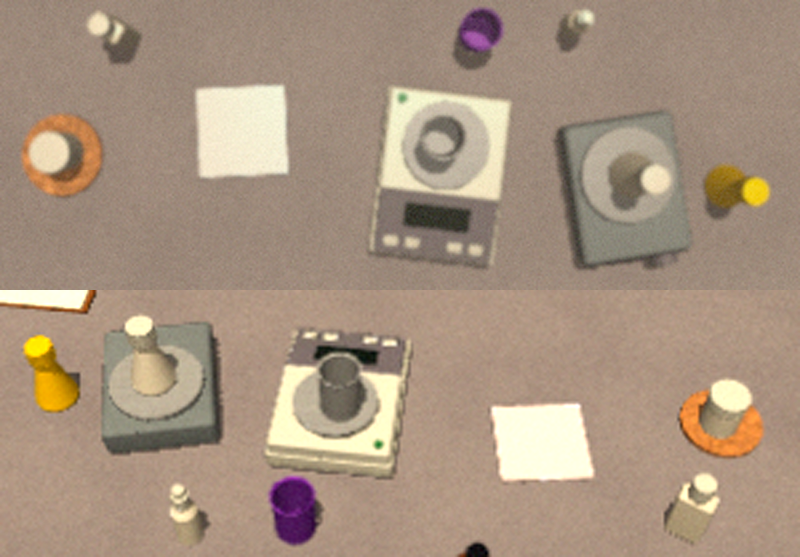

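The crop confirms it: off-white jar on cork (top px 145,241), grey steel beaker on the balance (340,233), off-white flask on the stirrer (447,255). Now I'll refine with masks.

```bash
cat > m.py <<'E'
from h import *
def fit(mask,cam,z,box,close=0,k=2):
    u0,u1,v0,v1=box; m=np.zeros(mask.shape,np.uint8); m[v0:v1,u0:u1]=mask[v0:v1,u0:u1]*255
    if close: m=cv2.morphologyEx(m,cv2.MORPH_CLOSE,np.ones((close,close)))
    cs=cv2.findContours(m,cv2.RETR_EXTERNAL,cv2.CHAIN_APPROX_NONE)[0]
    c=max(cs,key=cv2.contourArea); c=cv2.convexHull(c)
    w=np.array([onz(cam,u,v,z)[:2] for u,v in c[:,0].astype(float)],np.float32)*1000
    (x,y),r=cv2.minEnclosingCircle(w); M=cv2.moments(w.reshape(-1,1,2))
    return np.round([M['m10']/M['m00'],M['m01']/M['m00'],2*np.sqrt(abs(M['m00'])/np.pi),x,y,2*r],1)
E
python3 - <<'E'
from m import *
t=cv2.imread('pics/top0.png');t=cv2.GaussianBlur(t,(3,3),0);h=cv2.cvtColor(t,cv2.COLOR_BGR2HSV).astype(int);H,S,V=h[...,0],h[...,1],h[...,2]
print(h[242,165],h[242,137:170,2], h[231,300:385,2],h[235,310:380,1], h[252,400:470,2],sep='\n')
print('cork',fit((H<14)&(S>90),'top',.01,(125,178,215,270),5))
print('jar',fit((V>125)&(S<85),'top',.078,(125,165,225,260)))
print('tile',fit(V>135,'top',.008,(210,272,200,262)))
print('cap',fit(V>140,'top',.18,(438,460,245,266)))
print('plate',fit(V>90,'top',.066,(407,459,225,280),5))
g=cv2.cvtColor(t,cv2.COLOR_BGR2GRAY)
G=cv2.resize(g[165:310,120:520],None,fx=4,fy=4,interpolation=cv2.INTER_CUBIC)
for n,(a,b,c,d),r,z in [('pan',(310,375,205,270),(84,94),.076),('beak',(322,360,215,252),(42,54),.156),('plate',(407,465,222,284),(85,105),.066)]:
    q=cv2.resize(g[c:d,a:b],None,fx=4,fy=4,interpolation=cv2.INTER_CUBIC)
    cc=cv2.HoughCircles(q,cv2.HOUGH_GRADIENT,1,10,param1=80,param2=12,minRadius=r[0],maxRadius=r[1])
    if cc is not None:
        for x,y,rr in cc[0][:3]: u,v=a+(x+.5)/4-.5,c+(y+.5)/4-.5; print(n,u,v,rr/4,onz('top',u,v,z).round(4))
E
```

```text
[ 13 162 146]
[158 160 160 159 160 160 159 160 160 160 160 160 160 161 161 159 143 112
  82  68  64  64  68  79  99 122 138 145 146 142 138 133 123]
[106 106 108 108 107 108 108 108 107 104  99  96 109 133 153 161 163 164
 164 162 159 154 145 137 135 134 134 134 131 122 108  97  91  93 103 112
 117 118 116 110 104  99  92  83  78  76  76  75  69  60  60  75  98 119
 131 133 133 134 135 135 134 133 137 144 153 159 163 164 163 163 163 160
 150 132 115 108 106 106 107 108 108 107 106 107 107]
[59 57 56 50 46 46 44 45 47 45 43 43 41 39 39 41 39 40 39 41 40 43 39 38
 39 39 39 39 39 39 39 41 41 40 39 39 40 41 44 41 40 43 41 41 42 39 37 37
 39 41 41 41 41 42 44 46 46 47 47 47 48 52 55 57 55 55 55 55 55 57]
[ 73  62  55  51  54  63  76  86  86  81  86 102 118 124 125 125 123 123
 124 124 123 122 119 111  96  85  83  83  83  83  83  84  84  82  80  77
  75  71  68  75  97 127 150 161 163 163 163 162 162 162 162 161 160 154
 142 128 117 108 100  94  93  96 100 101 100 101 101 101 102 102]
cork [505.9 406.7 122.  506.  407.  124. ]
jar [512.5 399.5  53.1 512.8 399.7  55.1]
tile [545.2 142.7 144.6 545.5 142.3 175. ]
cap [ 493.7 -411.5   32.8  493.4 -411.2   34.8]
plate [ 494.  -406.3  164.4  492.9 -404.7  208.9]
```

```bash
cat >> m.py <<'E'
def radial(g,cam,c,z,R0,win,sign=0,angs=np.arange(0,360,5)):
    """edge points around world centre c at height z near radius R0 (m); circle fit"""
    from scipy.optimize import least_squares
    g=cv2.GaussianBlur(g,(3,3),0).astype(np.float32); P=[]
    rs=np.arange(R0-win,R0+win,.0005)
    for a in np.radians(angs):
        w=[(c[0]+r*np.cos(a),c[1]+r*np.sin(a)) for r in rs]
        uv=np.array([proj(cam,(x,y,z)) for x,y in w],np.float32)
        p=cv2.remap(g,uv[None,:,0],uv[None,:,1],cv2.INTER_LINEAR)[0]
        d=np.gradient(p)*(sign or 1); d=abs(d) if not sign else d
        i=d.argmax()
        if d[i]>.5 and 0<i<len(rs)-1: P.append(w[i])
    P=np.array(P)
    f=least_squares(lambda q:np.hypot(P[:,0]-q[0],P[:,1]-q[1])-q[2],[*c,R0],loss='soft_l1',f_scale=.002)
    return f.x.round(4),len(P),np.median(abs(f.fun)).round(4)
E
python3 - <<'E'
from m import *
for cam in('top','scene'):
    g=cv2.imread(f'pics/{cam}0.png',0)
    for n,c,z,R0,w,s in [('cork',(.506,.407),.01,.06,.012,0),('jar',(.511,.399),.078,.029,.008,-1),('pan',(.533,-.15),.076,.06,.01,1),('beak',(.543,-.14),.156,.03,.008,0),('plate',(.492,-.409),.066,.0675,.01,-1),('cap',(.4935,-.411),.18,.019,.008,-1)]:
        if cam=='scene' and n=='cap': s=0
        print(cam,n,*radial(g,cam,c,z,R0,w,s))
E
```

```text
Traceback (most recent call last):
  File "m.py", line 17, in radial
    uv=np.array([proj(cam,(x,y,z)) for x,y in w],np.float32)
                 ~~~~^^^^^^^^^^^^^
  File "h.py", line 13, in proj
    c=bot.calibration(cam)
ValueError: time passes only in moves, steps and waits
```

```bash
sed -i 's/c=bot.calibration(cam)/c=cal(cam)/' h.py; sed -i '3a from functools import lru_cache\n@lru_cache\ndef cal(cam): return bot.calibration(cam)' h.py
cat > meas0.py <<'E'
from m import *
for cam in('top','scene'):
    g=cv2.imread(f'pics/{cam}0.png',0)
    for n,c,z,R0,w,s in [('cork',(.506,.407),.01,.06,.012,0),('jar',(.511,.399),.078,.029,.008,-1),('pan',(.533,-.15),.076,.06,.01,1),('beak',(.543,-.14),.156,.03,.008,0),('plate',(.492,-.409),.066,.0675,.01,-1),('cap',(.4935,-.411),.18,.019,.008,-1)]:
        if cam=='scene' and n=='cap': s=0
        print(cam,n,*radial(g,cam,c,z,R0,w,s))
E
python3 meas0.py; python3 -c "
from h import *;print(bot.get_state()['clock'])"
```

```text
top cork [0.5053 0.4036 0.0543] 60 0.0017
top jar [0.5124 0.3997 0.0281] 72 0.0006
top pan [ 0.5306 -0.1499  0.0609] 72 0.0008
top beak [ 0.5431 -0.14    0.0284] 67 0.001
top plate [ 0.493  -0.4082  0.0657] 70 0.0007
top cap [ 0.4937 -0.4103  0.0182] 72 0.0006
scene cork [0.507  0.4074 0.0567] 53 0.0014
scene jar [0.5132 0.4008 0.0281] 72 0.0009
scene pan [ 0.5369 -0.1494  0.0609] 62 0.0017
scene beak [ 0.5423 -0.1398  0.0294] 64 0.0021
scene plate [ 0.492  -0.4078  0.066 ] 66 0.0009
scene cap [ 0.4936 -0.41    0.0181] 72 0.0008
0.1
```

>>> step_arm --motion '[[[0.032,-0.0173,0,0,0,0,0.0878],[0.032,-0.0173,0,0,0,0,0.0878],[0.032,-0.0173,0,0,0,0,0.0878],[0.032,-0.0173,0,0,0,0,0.0878],[0.032,-0.0173,0,0,0,0,0.0878],[0.032,-0.0173,0,0,0,0,0.0878],[0.032,-0.0173,0,0,0,0,0.0878],[0.032,-0.0173,0,0,0,0,0.0878],[0,0,0,0,0,0,0.0878]]]'

```text
clock: 0.85
eef_pos: [0.4874, 0.4094, 0.2148]
eef_rot: [-179.4, -0.3, 158.4]
force: [-0.1, 1.0, -0.7]
finger_gap: 0.088
```

>>> step_arm --motion '[[[0.013,-0.0047,-0.01,0,0,0,0.0878],[0.0126,-0.0047,-0.02,0,0,0,0.0878],[0,0,-0.03,0,0,0,0.0878],[0,0,-0.02,0,0,0,0.0878],[0,0,-0.015,0,0,0,0.0878],[0,0,0,0,0,0,0.0878]]]'

```text
clock: 1.35
eef_pos: [0.5156, 0.3967, 0.1139]
eef_rot: [-179.3, -0.4, 158.0]
force: [-1.1, 0.2, -0.0]
finger_gap: 0.0878
```

>>> step_arm --motion '[[[-0.0026,0.0033,-0.015,0.008,-0.01,0,0.0878],[0,0,-0.02,0,0,0,0.0878],[0,0,-0.015,0,0,0,0.0878],[0,0,-0.01,0,0,0,0.0878],[0,0,-0.003,0,0,0,0.0878],[0,0,0,0,0,0,0.0878]]]'

```text
clock: 1.85
eef_pos: [0.5113, 0.4015, 0.0508]
eef_rot: [-179.9, -0.0, 158.1]
force: [0.1, -0.0, -0.7]
finger_gap: 0.088
```

>>> step_arm --motion '[[[0.0015,-0.0013,-0.005,0,0,0,0.0878],[0,0,0,0,0,0,0.07],[0,0,0,0,0,0,0.06],[0,0,0,0,0,0,0.05],[0,0,0,0,0,0,0.045],[0,0,0,0,0,0,0.045],[0,0,0,0,0,0,0.045],[0,0,0,0,0,0,0.045]]]'

```text
clock: 2.52
eef_pos: [0.515, 0.4015, 0.0509]
eef_rot: [179.7, 0.2, 158.1]
force: [0.7, -0.7, -0.2]
finger_gap: 0.0578
```

>>> step_arm --motion '[[[0,0,0.01,0,0,0,0.045],[0,0,0.025,0,0,0,0.045],[0,0,0.03,0,0,0,0.045],[0.002,-0.015,0.015,0,0,0,0.045],[0.004,-0.03,0,0,0,0,0.045],[0.004,-0.033,0,0,0,0,0.045],[0.004,-0.033,0,0,0,0,0.045],[0.004,-0.033,0,0,0,0,0.045],[0.004,-0.033,0,0,0,0,0.045],[0.004,-0.033,0,0,0,0,0.045],[0.003,-0.02,0,0,0,0,0.045],[0,0,0,0,0,0,0.045]]]'

```text
clock: 3.52
eef_pos: [0.5412, 0.163, 0.1407]
eef_rot: [179.8, 0.4, 158.5]
force: [-0.7, 0.1, -2.3]
finger_gap: 0.0577
```

>>> step_arm --motion '[[[0.002,-0.01,0,0,0.007,0,0.045],[0.002,-0.01,-0.02,0,0,0,0.045],[0,0,-0.025,0,0,0,0.045],[0,0,-0.02,0,0,0,0.045],[0,0,-0.01,0,0,0,0.045],[0,0,0,0,0,0,0.045]]]'

```text
clock: 4.02
eef_pos: [0.5471, 0.143, 0.0684]
eef_rot: [179.6, 0.2, 158.5]
force: [-0.4, 0.6, -1.4]
finger_gap: 0.0573
```

>>> step_arm --motion '[[[-0.001,0,-0.006,-0.004,0.006,0,0.045],[0,0,-0.005,0,0,0,0.045],[0,0,-0.004,0,0,0,0.045],[0,0,0,0,0,0,0.045],[0,0,0,0,0,0,0.045]]]'

```text
clock: 4.43
eef_pos: [0.5472, 0.1453, 0.0553]
eef_rot: [179.9, 0.1, 158.7]
force: [-0.6, -0.1, -1.6]
finger_gap: 0.0575
```

>>> step_arm --motion '[[[0,-0.002,-0.002,0,0,0,0.045],[0,0,-0.002,0,0,0,0.045],[0,0,-0.001,0,0,0,0.045],[0,0,0,0,0,0,0.045]]]'

```text
clock: 4.77
eef_pos: [0.5482, 0.1433, 0.0519]
eef_rot: [179.8, 0.2, 158.7]
force: [0.3, 0.1, -1.7]
finger_gap: 0.0577
```

>>> step_arm --motion '[[[0,0,-0.0015,0,0,0,0.045],[0,0,-0.0015,0,0,0,0.045],[0,0,0,0,0,0,0.045]]]'

```text
clock: 5.02
eef_pos: [0.5484, 0.1432, 0.0491]
eef_rot: [179.8, 0.3, 158.7]
force: [-0.4, 0.1, -1.3]
finger_gap: 0.0575
```

>>> step_arm --motion '[[[0,0,-0.0015,0,0,0,0.045],[0,0,-0.001,0,0,0,0.045],[0,0,0,0,0,0,0.045]]]'

```text
clock: 5.27
eef_pos: [0.5492, 0.1431, 0.0489]
eef_rot: [179.7, 0.4, 158.7]
force: [0.1, -0.0, -1.8]
finger_gap: 0.0578
```

>>> step_arm --motion '[[[0,0,-0.002,0,0,0,0.045],[0,0,-0.002,0,0,0,0.045],[0,0,0,0,0,0,0.045]]]'

```text
clock: 5.52
eef_pos: [0.55, 0.143, 0.0492]
eef_rot: [179.6, 0.6, 158.7]
force: [0.5, -0.9, -1.8]
finger_gap: 0.0572
```

>>> step_arm --motion '[[[-0.003,0,-0.004,0.004,0.009,0,0.045],[0,0,-0.003,0,0,0,0.045],[0,0,-0.003,0,0,0,0.045]]]'

```text
clock: 5.77
eef_pos: [0.5512, 0.1431, 0.0485]
eef_rot: [179.3, 0.7, 158.6]
force: [-7.8, -0.8, 14.8]
finger_gap: 0.0576
```

Run:
```python
from h import *
s=snap('scene','s1.png');s=snap('top','t1.png')
st=bot.get_state();print(st['eef_pos'],st['eef_rot'],st['force'])
a=cv2.imread('pics/s1.png')[120:240,320:480];b=cv2.imread('pics/t1.png')[180:300,180:320]
cv2.imwrite('pics/c1.png',np.hstack([cv2.resize(a,(480,360)),cv2.resize(b,(320,360))]))
```

```text
[0.55118459 0.14313507 0.04850857] [179.28411481   0.67138842 158.6542003 ] [-5.52969664 -1.12815702 16.04795711]
```

View pics/c1.png

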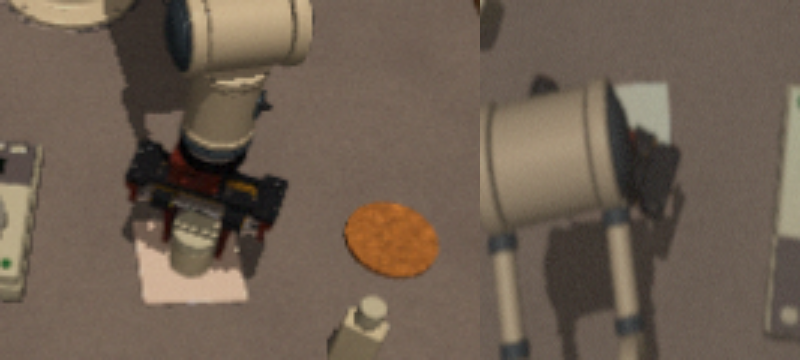

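The jar is on the tile near its middle, pressed at about 15 N. I'll ease off, release and rise.

>>> step_arm --motion '[[[0,0,0.0015,0,0,0,0.045],[0,0,0,0,0,0,0.045],[0,0,0,0,0,0,0.06],[0,0,0,0,0,0,0.07],[0,0,0,0,0,0,0.08],[0,0,0,0,0,0,0.0878],[0,0,0,0,0,0,0.0878],[0,0,0.01,0,0,0,0.0878],[0,0,0.03,0,0,0,0.0878],[0,0,0.04,0,0,0,0.0878],[0,0,0.04,0,0,0,0.0878],[0,0,0.04,0,0,0,0.0878]]]'

```text
clock: 6.87
eef_pos: [0.5432, 0.1417, 0.2019]
eef_rot: [-180.0, -0.6, 158.7]
force: [0.9, -0.1, -0.1]
finger_gap: 0.0881
```

>>> step_arm --motion '[[[-0.003,-0.02,0.03,0,0,0,0.0878],[-0.003,-0.036,0.01,0,0,0,0.0878],[-0.003,-0.036,0,0,0,0,0.0878],[-0.003,-0.036,0,0,0,0,0.0878],[-0.003,-0.036,0,0,0,0,0.0878],[-0.003,-0.036,0,0,0,0,0.0878],[-0.003,-0.036,0,0,0,0,0.0878],[-0.003,-0.036,0,0,0,0,0.0878],[-0.003,-0.036,0,0,0,0,0.0878],[-0.003,-0.036,0,0,0,0,0.0878],[-0.003,-0.036,0,0,0,0,0.0878],[-0.003,-0.036,0,0,0,0,0.0878]]]'

```text
clock: 7.87
eef_pos: [0.5048, -0.2842, 0.2719]
eef_rot: [179.3, 1.3, 159.5]
force: [0.8, 0.6, -1.0]
finger_gap: 0.0879
```

>>> step_arm --motion '[[[-0.003,-0.035,0,0,0,0,0.0878],[-0.003,-0.035,0,0,0,0,0.0878],[-0.003,-0.03,0,0,0,0,0.0878],[0,-0.015,0,0,0,0,0.0878],[0,0,0,-0.003,0.02,0,0.0878],[0,0,0,0,0,0,0.0878]]]'

```text
clock: 8.37
eef_pos: [0.4905, -0.4123, 0.2746]
eef_rot: [-180.0, 0.3, 158.9]
force: [0.3, 0.5, -0.8]
finger_gap: 0.0881
```

>>> step_arm --motion '[[[0.003,0.002,-0.02,0,0.004,0,0.0878],[0,0,-0.03,0,0,0,0.0878],[0,0,-0.03,0,0,0,0.0878],[0,0,-0.02,0,0,0,0.0878],[0,0,-0.01,0,0,0,0.0878],[0,0,0,0,0,0,0.0878]]]'

```text
clock: 8.87
eef_pos: [0.4969, -0.4022, 0.167]
eef_rot: [-179.8, 0.5, 159.4]
force: [-0.2, -0.4, -0.6]
finger_gap: 0.0879
```

>>> step_arm --motion '[[[-0.003,-0.007,0,0,0.006,0,0.0878],[0,0,0,0,0,0,0.0878],[0,0,-0.008,0,0,0,0.0878],[0,0,-0.008,0,0,0,0.0878],[0,0,0,0,0,0,0.0878]]]'

```text
clock: 9.28
eef_pos: [0.4962, -0.4091, 0.1568]
eef_rot: [-179.5, 0.6, 159.5]
force: [-0.5, 0.1, -0.9]
finger_gap: 0.088
```

>>> step_arm --motion '[[[-0.002,0,-0.006,0.01,0.007,0,0.0878],[0,0,-0.004,0,0,0,0.0878],[0,0,0,0,0,0,0.0878]]]'

```text
clock: 9.53
eef_pos: [0.4941, -0.4096, 0.1469]
eef_rot: [-179.9, 0.0, 159.5]
force: [-0.7, 0.3, -0.0]
finger_gap: 0.0875
```

Centred and upright; close.

>>> step_arm --motion '[[[0,0,0,0,0,0,0.07],[0,0,0,0,0,0,0.055],[0,0,0,0,0,0,0.045],[0,0,0,0,0,0,0.04],[0,0,0,0,0,0,0.03],[0,0,0,0,0,0,0.025],[0,0,0,0,0,0,0.025],[0,0,0,0,0,0,0.025]]]'

```text
clock: 10.2
eef_pos: [0.4941, -0.4099, 0.1472]
eef_rot: [-179.8, 0.0, 159.5]
force: [-0.0, -1.7, 0.3]
finger_gap: 0.038
```

>>> step_arm --motion '[[[0,0,0.01,0,0,0,0.025],[0,0,0.025,0,0,0,0.025],[0,0,0.035,0,0,0,0.025],[0,0,0.035,0,0,0,0.025],[0,0,0.025,0,0,0,0.025],[0,0.01,0.015,0,0,0,0.025],[0,0.02,0,0,0,0,0.025],[0,0.03,0,0,0,0,0.025],[0,0.035,0,0,0,0,0.025],[0,0.035,0,0,0,0,0.025],[0,0.035,0,0,0,0,0.025],[0,0.035,0,0,0,0,0.025]]]'

```text
clock: 11.2
eef_pos: [0.4883, -0.2065, 0.2974]
eef_rot: [-180.0, -0.5, 158.8]
force: [1.8, 0.7, -2.2]
finger_gap: 0.0373
```

>>> step_arm --motion '[[[0.001,0.036,0,0,0,0,0.025],[0.001,0.036,0,0,0,0,0.025],[0.001,0.036,0,0,0,0,0.025],[0.001,0.036,0,0,0,0,0.025],[0.001,0.036,0,0,0,0,0.025],[0.001,0.036,0,0,0,0,0.025],[0.001,0.036,0,0,0,0,0.025],[0.001,0.036,0,0,0,0,0.025],[0.001,0.036,0,0,0,0,0.025],[0.001,0.036,0,0,0,0,0.025],[0.001,0.036,0,0,0,0,0.025],[0.001,0.036,0,0,0,0,0.025]]]'

```text
clock: 12.2
eef_pos: [0.4934, 0.2466, 0.3051]
eef_rot: [179.9, -0.2, 158.7]
force: [0.7, -0.4, -1.1]
finger_gap: 0.0374
```

>>> step_arm --motion '[[[0.003,0.035,-0.01,0,0,0,0.025],[0.003,0.035,-0.02,0,0,0,0.025],[0.003,0.03,-0.02,0,0,0,0.025],[0.003,0.025,-0.02,0,0,0,0.025],[0.002,0.015,-0.02,0,0,0,0.025],[0,0.01,-0.02,0,0,0,0.025],[0,0,-0.02,0,0,0,0.025],[0,0,-0.01,0,0,0,0.025],[0,0,0,0,0,0,0.025]]]'

```text
clock: 12.95
eef_pos: [0.5023, 0.4136, 0.1615]
eef_rot: [179.8, -0.2, 159.4]
force: [-1.0, -0.3, -2.7]
finger_gap: 0.0373
```

>>> step_arm --motion '[[[0.003,-0.006,-0.01,0,0,0,0.025],[0,0,-0.015,0,0,0,0.025],[0,0,-0.015,0,0,0,0.025],[0,0,-0.008,0,0,0,0.025],[0,0,0,0,0,0,0.025]]]'

```text
clock: 13.37
eef_pos: [0.5084, 0.4046, 0.1171]
eef_rot: [179.5, 0.1, 159.2]
force: [0.7, 0.2, -2.1]
finger_gap: 0.0376
```

>>> step_arm --motion '[[[-0.002,0.002,-0.006,-0.007,0.004,0,0.025],[0,0,-0.007,0,0,0,0.025],[0,0,-0.004,0,0,0,0.025],[0,0,0,0,0,0,0.025]]]'

```text
clock: 13.7
eef_pos: [0.5081, 0.4063, 0.1029]
eef_rot: [179.7, 0.2, 159.1]
force: [-0.7, 0.7, -2.9]
finger_gap: 0.0373
```

>>> step_arm --motion '[[[-0.002,0,-0.004,-0.003,0.004,0,0.025],[0,0,-0.003,0,0,0,0.025],[0,0,-0.002,0,0,0,0.025],[0,0,0,0,0,0,0.025]]]'

```text
clock: 14.03
eef_pos: [0.5062, 0.4068, 0.0942]
eef_rot: [179.9, 0.1, 159.2]
force: [0.3, 0.1, -2.6]
finger_gap: 0.0376
```

>>> step_arm --motion '[[[0,0,-0.002,0,0,0,0.025],[0,0,-0.002,0,0,0,0.025]]]'

```text
clock: 14.2
eef_pos: [0.5066, 0.4072, 0.0911]
eef_rot: [179.9, 0.2, 159.2]
force: [-2.0, -1.4, 7.5]
finger_gap: 0.0377
```

Contact (7.5 N) at the expected height. Ease off slightly, release, rise.

>>> step_arm --motion '[[[0,0,0.0005,0,0,0,0.025],[0,0,0,0,0,0,0.045],[0,0,0,0,0,0,0.06],[0,0,0,0,0,0,0.07],[0,0,0,0,0,0,0.08],[0,0,0,0,0,0,0.08],[0,0,0.01,0,0,0,0.08],[0,0,0.03,0,0,0,0.08],[0,0,0.04,0,0,0,0.08],[0,0,0.035,0,0,0,0.08],[0,0,0.02,0,0,0,0.08],[0,0,0,0,0,0,0.08]]]'

```text
clock: 15.2
eef_pos: [0.5046, 0.4057, 0.2343]
eef_rot: [179.9, 0.1, 159.2]
force: [0.0, 0.5, 1.1]
finger_gap: 0.08
```

>>> step_arm --motion '[[[0.002,-0.02,0.01,0,0,0,0.0878],[0.002,-0.036,0.01,0,0,0,0.0878],[0.002,-0.036,0,0,0,0,0.0878],[0.002,-0.036,0,0,0,0,0.0878],[0.002,-0.036,0,0,0,0,0.0878],[0.002,-0.036,0,0,0,0,0.0878],[0.002,-0.036,0,0,0,0,0.0878],[0.002,-0.036,0,0,0,0,0.0878],[0.002,-0.036,0,0,0,0,0.0878],[0.002,-0.036,0,0,0,0,0.0878],[0.002,-0.036,0,0,0,0,0.0878],[0.002,-0.036,0,0,0,0,0.0878]]]'

```text
clock: 16.2
eef_pos: [0.5231, -0.0204, 0.2456]
eef_rot: [179.9, -0.2, 160.0]
force: [0.6, 0.5, 0.3]
finger_gap: 0.0879
```

>>> step_arm --motion '[[[0.002,-0.035,0,0,0,0,0.0878],[0.002,-0.035,0,0,0,0,0.0878],[0.001,-0.025,0,0,0,0,0.0878],[0,-0.01,0,0,0,0,0.0878],[0,0,0,0,0,0,0.0878]]]'

```text
clock: 16.62
eef_pos: [0.5253, -0.137, 0.2396]
eef_rot: [-180.0, -0.6, 159.5]
force: [0.6, 0.1, -1.5]
finger_gap: 0.0876
```

>>> step_arm --motion '[[[0.009,-0.0015,-0.01,-0.003,-0.009,0,0.0878],[0.008,-0.0015,-0.01,0,0,0,0.0878],[0,0,-0.02,0,0,0,0.0878],[0,0,-0.01,0,0,0,0.0878],[0,0,0,0,0,0,0.0878]]]'

```text
clock: 17.03
eef_pos: [0.5435, -0.1351, 0.1857]
eef_rot: [179.9, -0.1, 159.6]
force: [-1.0, 0.8, -0.3]
finger_gap: 0.0878
```

Run:
```python
from m import *
snap('top','t2.png');s=snap('scene','s2.png')
t=cv2.imread('pics/t2.png',0)
print('flask',radial(t,'top',(.506,.407),.124,.019,.008,-1),'jar',radial(t,'top',(.547,.143),.076,.029,.008,-1))
g=cv2.imread('pics/s2.png',0)
print('flask',radial(g,'scene',(.506,.407),.124,.019,.008,0),'jar',radial(g,'scene',(.547,.143),.076,.029,.008,-1))
cv2.imwrite('pics/c2.png',cv2.resize(cv2.imread('pics/s2.png')[110:250,230:490],(780,420)))
```

```text
flask (array([0.5063, 0.4055, 0.0182]), 72, np.float64(0.0006)) jar (array([0.5486, 0.1418, 0.0266]), 45, np.float64(0.0006))
flask (array([0.5066, 0.4059, 0.0182]), 72, np.float64(0.0007)) jar (array([0.5498, 0.1436, 0.0278]), 60, np.float64(0.0012))
```

View pics/c2.png

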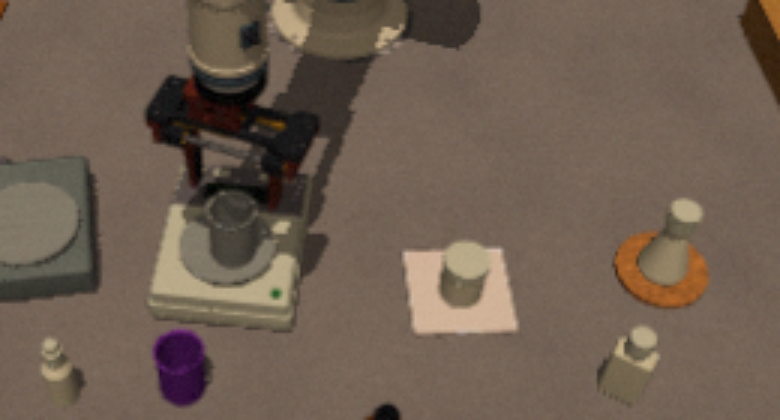

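The flask stands centred on the cork (crop 665,250) and the jar stands on the tile (463,275). The gripper is above the beaker (232,225). Descend.

>>> step_arm --motion '[[[-0.001,-0.005,0,0,0,0,0.0878],[0,0,0,0,0,0,0.0878],[0,0,-0.005,0,0,0,0.0878],[0,0,-0.005,0,0,0,0.0878],[0,0,0,0,0,0,0.0878]]]'

```text
clock: 17.55
eef_pos: [0.5442, -0.1404, 0.1818]
eef_rot: [179.9, 0.4, 159.7]
force: [-0.2, 0.2, -1.2]
finger_gap: 0.088
```

>>> step_arm --motion '[[[-0.001,0,-0.008,-0.002,0.006,0,0.0878],[0,0,-0.012,0,0,0,0.0878],[0,0,-0.012,0,0,0,0.0878],[0,0,-0.008,0,0,0,0.0878],[0,0,0,0,0,0,0.0878]]]'

```text
clock: 17.97
eef_pos: [0.5427, -0.1404, 0.1372]
eef_rot: [-179.9, 0.1, 159.7]
force: [-0.5, -0.4, -0.3]
finger_gap: 0.0879
```

>>> step_arm --motion '[[[0,0,-0.008,0,0,0,0.0878],[0,0,-0.009,0,0,0,0.0878],[0,0,-0.006,0,0,0,0.0878],[0,0,0,0,0,0,0.0878]]]'

```text
clock: 18.3
eef_pos: [0.5419, -0.1402, 0.1102]
eef_rot: [-179.9, -0.0, 159.7]
force: [-0.3, -0.3, -1.2]
finger_gap: 0.088
```

>>> step_arm --motion '[[[0.001,0,0.002,0,0,0,0.075],[0,0,0,0,0,0,0.065],[0,0,0,0,0,0,0.058],[0,0,0,0,0,0,0.05],[0,0,0,0,0,0,0.045],[0,0,0,0,0,0,0.045],[0,0,0,0,0,0,0.045]]]'

```text
clock: 18.88
eef_pos: [0.5436, -0.1404, 0.1135]
eef_rot: [-179.9, 0.1, 159.7]
force: [0.5, 0.2, -2.9]
finger_gap: 0.0564
```

>>> step_arm --motion '[[[0,0,0.01,0,0,0,0.045],[0,0,0.02,0,0,0,0.045],[0,0,0.02,0,0,0,0.045],[-0.003,-0.015,0.01,0,0,0,0.045],[-0.006,-0.03,0,0,0,0,0.045],[-0.006,-0.034,0,0,0,0,0.045],[-0.006,-0.034,0,0,0,0,0.045],[-0.006,-0.034,0,0,0,0,0.045],[-0.006,-0.034,0,0,0,0,0.045],[-0.006,-0.034,0,0,0,0,0.045],[-0.005,-0.02,0,0,0,0,0.045],[0,0,0,0,0,0,0.045]]]'

```text
clock: 19.88
eef_pos: [0.4955, -0.3829, 0.1829]
eef_rot: [-179.9, 0.1, 160.1]
force: [-0.1, -0.5, -2.4]
finger_gap: 0.0562
```

>>> step_arm --motion '[[[-0.0015,-0.0125,-0.01,0,0,0,0.045],[-0.0015,-0.0125,-0.015,0,0,0,0.045],[0,0,-0.018,0,0,0,0.045],[0,0,-0.01,0,0,0,0.045],[0,0,0,0,0,0,0.045]]]'

```text
clock: 20.3
eef_pos: [0.4922, -0.4101, 0.1257]
eef_rot: [-179.9, 0.1, 160.1]
force: [0.3, 0.1, -2.0]
finger_gap: 0.0559
```

>>> step_arm --motion '[[[0.001,0.002,-0.005,0,0,0,0.045],[0,0,-0.006,0,0,0,0.045],[0,0,-0.003,0,0,0,0.045],[0,0,0,0,0,0,0.045]]]'

```text
clock: 20.63
eef_pos: [0.494, -0.4058, 0.1093]
eef_rot: [-180.0, 0.0, 160.3]
force: [-0.2, 0.5, -1.7]
finger_gap: 0.0561
```

>>> step_arm --motion '[[[0,-0.002,-0.002,0,0,0,0.045],[0,0,-0.002,0,0,0,0.045],[0,0,-0.002,0,0,0,0.045]]]'

```text
clock: 20.88
eef_pos: [0.495, -0.4079, 0.1049]
eef_rot: [-179.9, 0.2, 160.3]
force: [-0.1, 0.4, -1.1]
finger_gap: 0.0562
```

>>> step_arm --motion '[[[-0.001,0,-0.002,0,0.003,0,0.045],[0,0,-0.002,0,0,0,0.045]]]'

```text
clock: 21.05
eef_pos: [0.4947, -0.4085, 0.1032]
eef_rot: [-179.8, 0.2, 160.4]
force: [-2.0, 1.2, 9.2]
finger_gap: 0.056
```

Contact at 9 N; release and rise.

>>> step_arm --motion '[[[0,0,0.001,0,0,0,0.045],[0,0,0,0,0,0,0.06],[0,0,0,0,0,0,0.07],[0,0,0,0,0,0,0.08],[0,0,0,0,0,0,0.0878],[0,0,0,0,0,0,0.0878],[0,0,0.01,0,0,0,0.0878],[0,0,0.02,0,0,0,0.0878],[0,0,0.03,0,0,0,0.0878],[0,0,0.035,0,0,0,0.0878],[0,0,0.03,0,0,0,0.0878],[0,0,0,0,0,0,0.0878]]]'

```text
clock: 22.05
eef_pos: [0.4927, -0.4072, 0.2358]
eef_rot: [-179.8, 0.1, 160.3]
force: [-0.1, -1.4, 1.1]
finger_gap: 0.0879
```

>>> step_arm --motion '[[[0.003,0.02,0,0,0,0,0.0878],[0.004,0.036,0,0,0,0,0.0878],[0.004,0.036,0,0,0,0,0.0878],[0.004,0.036,0,0,0,0,0.0878],[0.004,0.036,0,0,0,0,0.0878],[0.004,0.036,0,0,0,0,0.0878],[0.004,0.036,0,0,0,0,0.0878],[0.004,0.036,0,0,0,0,0.0878],[0.004,0.036,0,0,0,0,0.0878],[0.004,0.036,0,0,0,0,0.0878],[0.004,0.036,0,0,0,0,0.0878],[0.004,0.036,0,0,0,0,0.0878]]]'

```text
clock: 23.05
eef_pos: [0.5365, 0.0188, 0.2416]
eef_rot: [-179.6, 0.6, 159.5]
force: [0.6, -0.1, 0.6]
finger_gap: 0.0878
```

>>> step_arm --motion '[[[0.003,0.035,0,0,0,0,0.0878],[0.003,0.035,0,0,0,0,0.0878],[0.003,0.03,-0.01,0,0,0,0.0878],[0,0.01,-0.01,0,0,0,0.0878],[0,0,0,0,0,0,0.0878]]]'

```text
clock: 23.47
eef_pos: [0.5442, 0.1412, 0.2222]
eef_rot: [-179.8, 0.7, 160.0]
force: [0.2, -1.1, -0.4]
finger_gap: 0.0878
```

Run:
```python
from m import *
s=snap('scene','s3.png');snap('top','t3.png')
for cam,n in(('top','t3'),('scene','s3')):
    g=cv2.imread(f'pics/{n}.png',0)
    print('beaker',radial(g,cam,(.493,-.408),.146,.03,.008,0),'pan',radial(g,cam,(.533,-.15),.076,.06,.008,1))
```

```text
beaker (array([ 0.4966, -0.4079,  0.0271]), 66, np.float64(0.001)) pan (array([ 0.5305, -0.1496,  0.061 ]), 72, np.float64(0.0008))
beaker (array([ 0.4973, -0.4069,  0.0272]), 55, np.float64(0.0012)) pan (array([ 0.536 , -0.1489,  0.0612]), 57, np.float64(0.0009))
```

Run:
```python
from h import *
a=cv2.imread('pics/t3.png')[215:305,385:475];b=cv2.imread('pics/s3.png')[150:220,205:275]
a=cv2.resize(a,(400,400),interpolation=cv2.INTER_CUBIC);b=cv2.resize(b,(400,400),interpolation=cv2.INTER_CUBIC)
def ring(im,cam,x0,y0,k,c,z,r,col):
    p=np.array([proj(cam,(c[0]+r*np.cos(t),c[1]+r*np.sin(t),z)) for t in np.linspace(0,6.28,60)])
    cv2.polylines(im,[(((p-[x0,y0]+.5)*k)).astype(np.int32)],True,col,1)
for im,cam,x0,y0,k in((a,'top',385,215,400/90),(b,'scene',205,150,400/70)):
    ring(im,cam,x0,y0,k,(.4925,-.408),.146,.03,(0,255,0)); ring(im,cam,x0,y0,k,(.4925,-.408),.066,.0675,(0,0,255))
cv2.imwrite('pics/c3.png',np.hstack([a,b]))
```

```text
(no output)
```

View pics/c3.png

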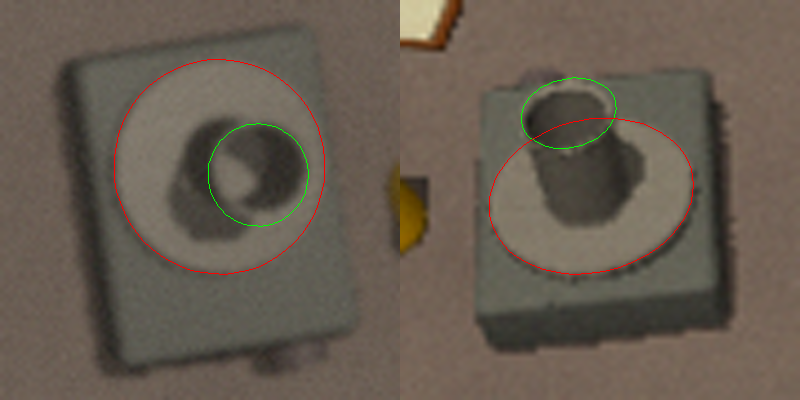

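>>> step_arm --motion '[[[0.004,0.0015,-0.01,0.001,0.01,0,0.0878],[0,0,-0.03,0,0,0,0.0878],[0,0,-0.03,0,0,0,0.0878],[0,0,-0.02,0,0,0,0.0878],[0,0,-0.01,0,0,0,0.0878],[0,0,0,0,0,0,0.0878]]]'

```text
clock: 24.07
eef_pos: [0.5518, 0.1305, 0.1232]
eef_rot: [-179.7, 0.6, 159.2]
force: [0.4, 0.5, -0.9]
finger_gap: 0.0876
```

The predicted centre rings fit: the beaker is in the middle of the stirrer plate within about 3 mm. Correct the lateral drift over the jar.

>>> step_arm --motion '[[[-0.003,0.012,0,0.008,0.008,0,0.0878],[0,0,0,0,0,0,0.0878],[0,0,-0.01,0,0,0,0.0878],[0,0,-0.01,0,0,0,0.0878],[0,0,0,0,0,0,0.0878]]]'

```text
clock: 24.48
eef_pos: [0.5513, 0.1417, 0.1066]
eef_rot: [179.8, 0.3, 159.0]
force: [0.2, -0.3, 0.6]
finger_gap: 0.0877
```

>>> step_arm --motion '[[[-0.002,0.001,-0.01,-0.001,0.005,0,0.0878],[0,0,-0.015,0,0,0,0.0878],[0,0,-0.015,0,0,0,0.0878],[0,0,-0.01,0,0,0,0.0878],[0,0,0,0,0,0,0.0878]]]'

```text
clock: 24.9
eef_pos: [0.5495, 0.1435, 0.0545]
eef_rot: [179.9, 0.2, 159.0]
force: [0.2, 0.5, -0.4]
finger_gap: 0.0883
```

>>> step_arm --motion '[[[0,0,-0.004,0,0.003,0,0.0878],[0,0,-0.003,0,0,0,0.07],[0,0,0,0,0,0,0.06],[0,0,0,0,0,0,0.05],[0,0,0,0,0,0,0.045],[0,0,0,0,0,0,0.045],[0,0,0,0,0,0,0.045],[0,0,0,0,0,0,0.045]]]'

```text
clock: 25.57
eef_pos: [0.5504, 0.1439, 0.0491]
eef_rot: [179.9, 0.1, 159.0]
force: [-0.1, -0.9, -2.5]
finger_gap: 0.0577
```

>>> step_arm --motion '[[[0,0,0.01,0,0,0,0.045],[0,0,0.025,0,0,0,0.045],[0,0,0.035,0,0,0,0.045],[0,0,0.035,0,0,0,0.045],[0,-0.015,0.02,0,0,0,0.045],[-0.002,-0.03,0,0,0,0,0.045],[-0.002,-0.034,0,0,0,0,0.045],[-0.002,-0.034,0,0,0,0,0.045],[-0.002,-0.034,0,0,0,0,0.045],[-0.002,-0.034,0,0,0,0,0.045],[-0.002,-0.034,0,0,0,0,0.045],[-0.002,-0.034,0,0,0,0,0.045]]]'

```text
clock: 26.57
eef_pos: [0.5319, -0.1084, 0.1888]
eef_rot: [179.8, 0.4, 159.8]
force: [0.7, -0.2, -0.9]
finger_gap: 0.0575
```

>>> step_arm --motion '[[[0,-0.022,0,0,0.005,0,0.045],[0,-0.012,-0.01,0,0,0,0.045],[0,0,-0.015,0,0,0,0.045],[0,0,-0.01,0,0,0,0.045],[0,0,0,0,0,0,0.045]]]'

```text
clock: 26.98
eef_pos: [0.5303, -0.153, 0.1577]
eef_rot: [-180.0, 0.4, 159.2]
force: [-0.2, -0.0, -3.2]
finger_gap: 0.0575
```

>>> step_arm --motion '[[[0.001,0.003,-0.008,-0.002,0.006,0,0.045],[0,0,-0.01,0,0,0,0.045],[0,0,-0.008,0,0,0,0.045],[0,0,-0.003,0,0,0,0.045],[0,0,0,0,0,0,0.045]]]'

```text
clock: 27.4
eef_pos: [0.5319, -0.1471, 0.1276]
eef_rot: [-179.8, 0.2, 159.4]
force: [0.3, 0.6, -1.3]
finger_gap: 0.0574
```

>>> step_arm --motion '[[[0,-0.002,-0.003,0.002,0.003,0,0.045],[0,0,-0.003,0,0,0,0.045],[0,0,-0.002,0,0,0,0.045],[0,0,0,0,0,0,0.045]]]'

```text
clock: 27.73
eef_pos: [0.5323, -0.1487, 0.1192]
eef_rot: [-179.8, -0.0, 159.5]
force: [0.0, 0.8, -1.8]
finger_gap: 0.0572
```

>>> step_arm --motion '[[[0,-0.001,-0.002,0,0,0,0.045],[0,0,-0.002,0,0,0,0.045]]]'

```text
clock: 27.9
eef_pos: [0.5328, -0.1501, 0.1166]
eef_rot: [-179.8, 0.1, 159.5]
force: [-3.8, 0.1, 8.0]
finger_gap: 0.0574
```

Contact; release, rise and back off.

>>> step_arm --motion '[[[0,0,0.001,0,0,0,0.045],[0,0,0,0,0,0,0.06],[0,0,0,0,0,0,0.07],[0,0,0,0,0,0,0.08],[0,0,0,0,0,0,0.0878],[0,0,0,0,0,0,0.0878],[0,0,0.01,0,0,0,0.0878],[0,0,0.03,0,0,0,0.0878],[0,0,0.04,0,0,0,0.0878],[0,0,0.03,0,0,0,0.0878],[0,0.03,0,0,0,0,0.0878],[0,0.04,0,0,0,0,0.0878]]]'

```text
clock: 28.9
eef_pos: [0.5308, -0.0839, 0.2345]
eef_rot: [-179.7, 0.1, 158.9]
force: [0.8, 0.0, -1.1]
finger_gap: 0.088
```

>>> step_arm --motion '[[[0,0.04,0,0,0,0,0.0878],[0,0.04,0,0,0,0,0.0878],[0,0.04,0,0,0,0,0.0878],[0,0.04,0,0,0,0,0.0878],[0,0.04,0,0,0,0,0.0878],[0,0.04,0,0,0,0,0.0878],[0,0.02,0,0,0,0,0.0878],[0,0,0,0,0,0,0.0878]]]'

```text
clock: 29.57
eef_pos: [0.5285, 0.1923, 0.2455]
eef_rot: [179.9, 0.7, 159.0]
force: [0.5, 0.1, -0.1]
finger_gap: 0.0876
```

Run:
```python
from m import *
snap('scene','s4.png');snap('top','t4.png')
for cam,n in(('top','t4'),('scene','s4')):
    g=cv2.imread(f'pics/{n}.png',0)
    for k,c,z,r,s in(('jar',(.532,-.15),.144,.029,-1),('pan',(.532,-.15),.076,.06,1),('flask',(.506,.406),.124,.019,-1)):
        print(cam,k,*radial(g,cam,c,z,r,.008,s if k!='flask' or cam=='top' else 0))
    i=cv2.imread(f'pics/{n}.png'); 
a=cv2.resize(cv2.imread('pics/t4.png')[120:310,110:530],(800,362));b=cv2.resize(cv2.imread('pics/s4.png')[140:262,180:480],(600,238))
cv2.imwrite('pics/c4.png',np.vstack([a,np.hstack([b,np.zeros((238,200,3),np.uint8)])]))
```

```text
top jar [ 0.5319 -0.1513  0.0274] 72 0.0006
top pan [ 0.5305 -0.1494  0.0609] 71 0.0009
top flask [0.5073 0.4047 0.0241] 2 0.0
scene jar [ 0.5323 -0.1503  0.0283] 72 0.001
scene pan [ 0.5367 -0.149   0.0612] 59 0.0011
scene flask [0.5067 0.4061 0.0181] 72 0.0007
```

View pics/c4.png

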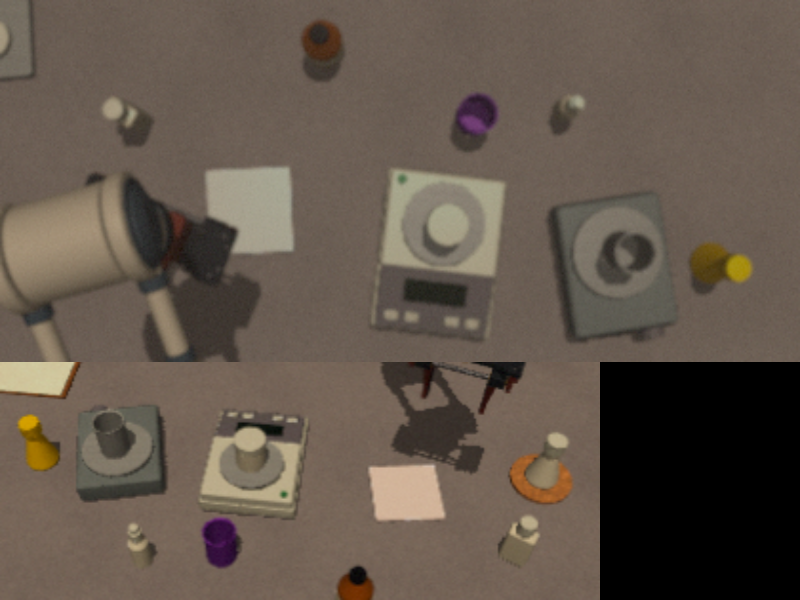

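The jar is on the pan (top crop 447,226), the beaker on the plate (630,250), and the flask on the cork (scene crop 550,465). The tile is empty, the bottles and look-alikes haven't moved, and the gripper is clear.

```bash
python3 -c "
from workcell import bot
bot.hand_in(); print(bot.get_state()['clock'])"
```

```text
the job is handed in; nothing more can be done
the job is handed in; nothing more can be done
```

All three vessels are on their new stations, and I handed the job in at about 29.7 s of the allowed 131 s. I stood the jar on the tile first. Then the flask went to the cork mat, the beaker to the stirrer plate, and the jar from the tile to the balance pan.

- **Final pictures:** all three vessels were upright, the tile was empty, the bottles and look-alikes were in place, and the gripper was clear.
- **Jar and flask:** the top view puts the jar about 2 mm from the pan centre. The flask is within about 1 mm of the mat centre.
- **Beaker:** it is about 2–4 mm from the plate centre. The rim fit gave 4 mm, and the overlay looked closer.
- **Checks that disagreed:** the scene view put the pan centre about 6 mm further out in x than the top view, probably because it sees the pan's side. I used the top view. In the final top picture the arm hid the flask, so that last check comes from the scene view alone.
- **Forces:** the highest reading was about 16 N, pressing the jar onto the tile. The other three placings touched down at 7–9 N.

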